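# Hold a slim module in the test slot

### The job

Slide the dust cover on the test box fully open, take the slim module out of the rack, and push it foot first down through the box's slot against the sprung contacts until its collar is down on the box's top. Finish while still gripping it and holding it pressed fully home; do not let go, because the spring would lift it. Leave the other two modules in the rack and everything else on the bench where it is.

Things in the scene. Friction and masses are not known exactly. Their poses are not given: they have to be found in the camera images.
- tester: Test box fixed to the bench: grey case, aluminium top plate, 130 mm along its x, y from -60 to +140 mm, top face 110 mm above the bench; z up. Origin: at bench height, straight below the slot's middle. Hollow below the slot. Two guide strips 6 mm high run along y at x = -27 and +27 mm on its top.
- slot (a point): Middle of the slot's mouth, in the plane of the test box's top face; axes as the box's. The slot is 62 mm along y by 16 mm along x, 2 mm larger each way than the slim module; this straight part is 8 mm deep, and above it a 45 degree lead-in, 4 mm deep, widens to 70 x 24 mm at the top face.
- cover (a joint): Sliding steel dust cover on the test box's top face, 46 mm (box's x) by 80 mm (y), 4 mm thick. 0 m: shut, centred over the slot; slides along the box's +y to its stop at 0.090 m, where the slot is wholly free. Starts at 0 to 0.020, stays where it is left; moving it takes about 2 N.
- cover_tab (a point): Top middle of the cover's upright black tab, 36 mm wide along the box's x, 10 mm thick along its y, standing 32 mm above the cover plate (its top is 36.5 mm above the box's top face). It sits in the middle of the cover and moves with it; axes as the test box's.
- contacts (a joint): How far (m) the sprung contact block in the test box, under the slot, is pressed down. 0: at rest, its face 70 mm below the box's top face; stop at 0.018. It pushes up with about 5 N at 0 and 9 N at 0.014, more than the module weighs, so the module must be kept pushed down. With the slim module's collar on the top face it reads 0.014.
- rack: Rack fixed to the bench: grey block 75 mm (its x) by 276 mm (its y), 40 mm high, on a base plate 100 mm wide and 4 mm thick, with three slots 18 x 64 mm (x by y), 28 mm deep, in a row along its y at -88, 0 and +88 mm. A module stands in each, in any order. Origin: middle of its underside.
- slim: The slim module, 110 to 225 g: white body 14 (its x) x 60 mm (its y), thin right down, 84 mm tall; then a collar 32 x 76 mm, 84 to 90 mm above the foot; then an upright black grip plate 14 (x) x 44 mm (y), up to 134 mm. Origin: middle of the foot's underside, z up. Stands in a rack slot, foot 12 mm above the bench, axes as the rack's. A half turn about z is the same.
- thick: Another module, to be left in the rack: foot 14 x 60 mm, 32 mm tall, then a body 36 x 70 mm up to 92 mm, and a single broad black grip block 28 x 50 mm up to 118 mm. Origin: middle of the foot's underside.
- knobbed: Another module, to be left in the rack: the same foot and 36 mm thick body, with two round black knobs 22 mm across on top, up to 114 mm. Origin: middle of the foot's underside.
- screwdriver: Screwdriver lying on the bench, a bystander.
- wrench: Wrench lying on the bench, a bystander.
- meter: Orange hand meter 160 x 80 x 36 mm lying on the bench, a bystander.
- bottle: Green bottle, 60 mm across, 160 mm tall, a bystander.
- dinrail: Length of steel mounting rail, 200 mm, with three terminal blocks, 43 mm high, a bystander.
- screwcup: Small steel bowl 70 mm across, 50 mm high, a bystander.
There are look-alikes about, which are no part of the job. Leave any green, pink or turquoise look-alike of the slim alone.

How it is judged:
On the way, in this order (a step that is already met when the one before it is completed fails the run):
1. the dust cover is slid fully open (value of joint cover above 0.082 m), for 0.2 s.
2. the slim module is lifted clear of the rack (height (world z) of slim above 0.055 m and contact force between slim and rack below 0.1 N), for 0.2 s.
3. the module's foot is through the slot of the open test box (z of slim in the frame of tester below 0.09 m and x of slim in the frame of tester between -0.003 and 0.003 m and y of slim in the frame of tester between -0.003 and 0.003 m and angle between the z axis of slim and the z axis of tester, either way round below 0.06 rad), for 0.1 s.
At the end, for the whole second after the job is handed in: The dust cover is open (0.080 m or more); the slim module is upright in the slot (within 3 mm of its axis and 0.06 rad of upright), gripped by the fingers (over 2 N) and still (under 10 mm/s), pressed down so that its collar is within 4 mm of the box's top and the contacts are pressed 10 mm or more (value of joint cover above 0.08 m and value of joint contacts above 0.01 m and x of slim in the frame of tester between -0.003 and 0.003 m and y of slim in the frame of tester between -0.003 and 0.003 m and angle between the z axis of slim and the z axis of tester, either way round below 0.06 rad and z of slim in the frame of tester below 0.03 m and contact force between the fingers and slim above 2 N and linear speed of slim below 0.01 m/s); the arm keeps its last pose, push and grip.
It fails at once if another module is taken out of its place in the rack or knocked askew (over 20 mm) (distance of any of thick, knobbed from where it was at the start of the episode above 0.02 m).
It fails at once if a bystander on the bench is moved by more than 40 mm (distance of any of screwdriver, wrench, meter, bottle, dinrail, screwcup from where it was at the start of the episode above 0.04 m).
It also fails if it takes over 56 s, if anything falls off the work surface, if the arm or the gripper's body presses on something with over 40 N, if the wrist force passes 120 N, or if a joint passes its speed limit or range.

### The arm

A 7-joint arm with a two-finger parallel gripper is mounted at the origin on the work surface. World frame = base frame: x ahead of the robot, y to its left, z up, the work surface at z = 0. Lengths are in m, angles in rad, forces in N, time in s.
With the tool pointing down it reaches from about 0.4 to 0.925 m from the base axis. Payload 4.1 kg.
Tool frame: the origin (TCP) lies midway between the tips of the shut fingers; the grasp point (between the pads) lies grasp_offset behind it (grasp_offset is the distance from the TCP to the grasp point, in m); z points along the fingers, y is the line along which they close (so a half turn about z gives the same grasp; the last joint's range is limited). The gripper opens to 85 mm and grips with 20 to 120 N. Pads are 22 mm wide; open, the fingers measure 114 mm over their backs; the gripper's body (76 mm by 85 mm) begins 54 mm behind the grasp point. The pads swing forward as they close: fully open they stand 13 mm farther back than shut.
Start: joints at [-1.246, 0.398, 0.045, 1.537, -0.019, 1.207, -0.051], TCP at [0.267, 0.593, 0.231] pointing down, gripper open.
Joint ranges: [-2.82, 2.82], [-0.49, 2.23], [-1.37, 1.46], [0, 2.46], [-1.36, 4.5], [0.23, 2], [-2.94, 2.94]. Speed limits (rad/s): [2.57, 2.57, 3.14, 3.14, 3.14, 3.14, 3.14].

### API

Orientations are given as a unit quaternion [w, x, y, z].
In Python, from rig import observe, grab_frame, camera_params, hand_in, spot_in, mark_of, grasp_offset gives the robot as it stands. The module is installed in compiled form; this text tells all that it offers.
- The arm moves only by the tool play_rows, never from a script. Its argument "targets" is one flat list of numbers, 4 for each row, row after row: the shift along the tool's x, y, z each as a share of 0.5 m, from -1 to 1, then the turn about the tool's z as a share of 30 degrees, from -1 to 1. A call has 1 to 10 rows; each row is the pose to reach, as a shift and turn from the pose commanded when the call began, along the tool's axes at that moment; what a row does not reach only later rows make up. A row lasts 1/8 s, in which the tool goes at most 62.5 mm and 10.7 degrees, less where a joint would pass 70% of its speed; a pose out of reach is approached as far as the arm can. A call with a number of a shift or a turn outside -1 to 1 is refused whole. A call with a gripper value outside its range is refused whole. "fingers" is the opening, from -1 (shut) to 1 (fully open), set as the call begins (left out, the last holds). The fingers move at their own pace and stop on an object; the grip force is fixed at half the most. Time passes only in rows, so rows that repeat a pose let the fingers close. It gives the time, the measured TCP pose, the force, the opening and the grip force at its end, in the units of the state.
- observe(): the state, without advancing time (a new reading comes with each control period).
- grab_frame(name): name is "scene" or "top" or "wrist"; returns (picture, depth): 420x560x3 uint8, red, green, blue; 420x560 float32, m along the optical axis (not along the pixel's ray), 0 where there is no reading.
- camera_params(name): a dict with "K" (3x3 intrinsics, pixels), "R" (3x3) and "t" (3): a world point X has camera coordinates R X + t. Camera axes: x right, y down, z forward; pixel columns grow to the right and rows downward; lengths in m; the calibration is good to about 2 mm. A picture is of the moment at which its call begins: read the wrist's pose just before it. camera_params takes no time and is no camera call; for the wrist camera it gives the pose at the moment of the call.
- hand_in(): hands the job in; it is judged then, once.
Trained networks look in the newest picture that a camera, given by its name, has taken for a name from the list of things; names that differ only in an ending like _2 or _b are one class to them, and where a whole thing is asked for, a point or a joint stands for the part that bears it (a point fixed in the world has none). Each returns a list of dicts, best first, with "conf" (0 to 1); they miss things now and then, are a little off and sometimes report something else, mostly with a low value. They report only what shows in the picture. A call takes as long as a camera call. They do not tell look-alikes from the thing itself.
- spot_in(name, camera): "bbox" ([left, top, right, bottom] in pixels, round what is visible of it).
- mark_of(name, camera): "uv" ([column, row] in pixels: a listed point, or the origin of a listed thing).
The state is a dict: "t": time; "q": joint angles; "joint_velocities": joint speeds; "tau": joint torques, N m; "tcp_pos": TCP position; "tool_rot": TCP orientation; "wrist_force": force on the tool from outside, world axes, zero at the start; "moment": the same for the moment, N m; "width": finger opening in m; "grip_force": force on a finger pad.
Only numpy, scipy, OpenCV 4.12 (cv2) and the standard library are available. Lean on these libraries where they do the work, as an engineer would, in place of code of your own. Each camera call takes 0.05 s, during which the arm holds its last target. There are 200 camera calls.

## Working session

There is one attempt and no reset: what is moved stays moved. The work goes in short steps, Python scripts to look and compute and a tool call to move; the robot and the scene stay as the last step left them, time stands still between calls to the robot, and variables do not carry over. Pictures are saved under pics/ and viewed, at most 10 in all, crops included, and the job is handed in when it is done.

Besides the shell and the picture viewer there is one more tool, called after "Emit:" in YAML: its name, and indented under it one key for each argument. play_rows: Moves the arm, as the interface text tells. Its arguments: {"type":"object","properties":{"targets":{"type":"array","items":{"type":"number","minimum":-1,"maximum":1}},"fingers":{"type":"number"}},"required":["targets"]}

```bash
mkdir -p pics; cat > h.py <<'E'
from rig import *
import numpy as np, cv2
from scipy.spatial.transform import Rotation as Ro
def cloud(name):
    img,d=grab_frame(name); c=camera_params(name); K,R,t=map(np.array,(c["K"],c["R"],c["t"]))
    v,u=np.mgrid[:d.shape[0],:d.shape[1]]
    P=np.stack([(u-K[0,2])/K[0,0]*d,(v-K[1,2])/K[1,1]*d,d],-1)
    W=(P-t)@R; W[d==0]=np.nan
    return img,W
def tcp():
    o=observe(); q=np.array(o["tool_rot"]); return np.array(o["tcp_pos"]),Ro.from_quat(q[[1,2,3,0]]).as_matrix(),o
E
python3 - <<'E'
from h import *
p,R,o=tcp(); print(o, grasp_offset if not callable(grasp_offset) else grasp_offset()); print(R.round(3))
ims=[]
for n in("scene","top"):
    img,W=cloud(n); np.save(n+".npy",W); cv2.imwrite(f"pics/{n}0.png",img[:,:,::-1]); 
    for k in("tester","rack","slim","thick","knobbed","cover_tab","slot"):
        for f in (spot_in,mark_of):
            try: 
                for r in f(k,n)[:3]: print(n,k,f.__name__,r)
            except Exception as e: print(k,e)
E
```

```text
{'t': 0.0, 'q': array([-1.24602067,  0.399208  ,  0.04506886,  1.53791617, -0.01873214,
        1.20690686, -0.05067443]), 'joint_velocities': array([ 1.05348599e-04,  9.27992450e-04,  6.22000780e-05, -1.44856018e-04,
        1.26169578e-03,  1.39499351e-04, -3.97211474e-04]), 'tau': array([-4.79168248e-04, -4.75129402e+01,  1.36436731e+00, -2.54227996e+01,
        1.16138472e-02,  9.65238753e-03, -1.44314453e-05]), 'tcp_pos': array([0.26700534, 0.59190827, 0.23023774]), 'tool_rot': array([-1.51490182e-04,  2.10260168e-01,  9.77644949e-01, -9.96561852e-04]), 'wrist_force': array([ 1.1657219 , -0.93987591,  0.85611631]), 'moment': array([-0.01066124, -0.03059846,  0.01208031]), 'grip_force': 0.0, 'width': 0.08566062718732488} 0.0187
[[-0.912  0.411 -0.001]
 [ 0.411  0.912 -0.002]
 [-0.    -0.002 -1.   ]]
scene tester call {'bbox': [285.2, 272.3, 394.1, 384.4], 'conf': 0.96}
scene tester call {'uv': [321.6, 326.0], 'conf': 0.72}
scene tester call {'uv': [241.5, 183.1], 'conf': 0.58}
scene rack call {'uv': [259.4, 203.1], 'conf': 0.88}
scene rack call {'uv': [325.0, 303.1], 'conf': 0.47
[... 1428 characters left out ...]
'uv': [377.7, 254.2], 'conf': 0.73}
top slim call {'uv': [376.7, 158.1], 'conf': 0.72}
top thick call {'bbox': [323.6, 193.9, 355.5, 211.7], 'conf': 0.61}
top thick call {'bbox': [362.0, 187.7, 386.7, 201.7], 'conf': 0.16}
top thick call {'uv': [336.9, 207.1], 'conf': 0.94}
top knobbed call {'bbox': [301.8, 196.8, 325.7, 218.1], 'conf': 0.87}
top knobbed call {'uv': [309.5, 210.2], 'conf': 0.85}
top cover_tab call {'bbox': [190.5, 167.7, 220.7, 189.5], 'conf': 0.97}
top cover_tab call {'uv': [204.1, 175.4], 'conf': 0.86}
top cover_tab call {'uv': [192.4, 283.6], 'conf': 0.52}
top slot call {'bbox': [160.3, 151.0, 238.5, 211.6], 'conf': 0.63}
top slot call {'uv': [208.8, 177.2], 'conf': 0.63}
```

```bash
python3 - <<'E'
import cv2
a=cv2.imread("pics/top0.png")[110:290,140:450]; cv2.imwrite("pics/topc.png",cv2.resize(a,None,fx=2.5,fy=2.5,interpolation=cv2.INTER_CUBIC))
from h import *
t=np.load("top.npy"); s=np.load("scene.npy")
for n,(u,v) in dict(tab=(205,175),rackc=(338,204),slim=(371,195),tester=(180,165)).items():print(n,t[v,u].round(3))
E
```

```text
tab [0.605 0.162 0.123]
rackc [ 0.51  -0.213  0.127]
slim [ 0.53  -0.303  0.148]
tester [0.641 0.239 0.107]
```

View pics/topc.png

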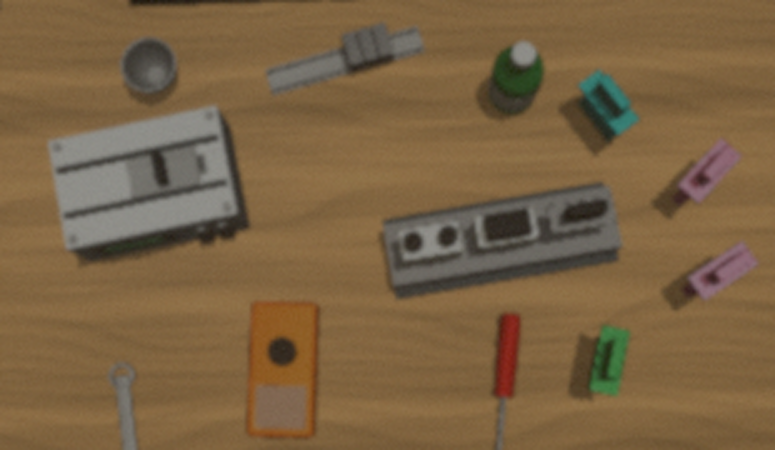

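View pics/scene0.png

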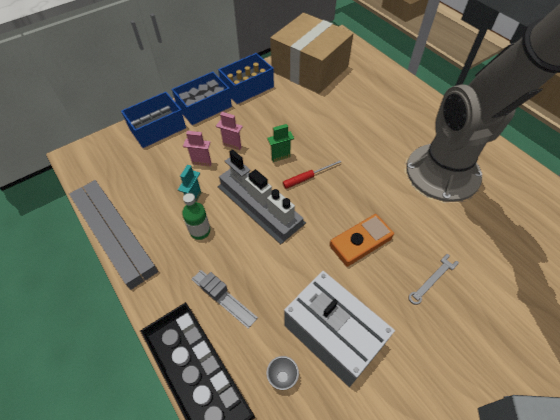

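The top view shows the box at crop (55–240, 108–250), the tab at about (160,168), and the rack at (385–620, 185–295). The slim is the rightmost module in the rack at (580,210), then thick and knobbed. Box +y points left (world +y). Next I'll fit the box and rack precisely.

```bash
python3 - <<'E'
from h import *
def rect(P):
    c,wh,a=cv2.minAreaRect((P[:,:2]*1000).astype(np.float32)); return np.round(c,1),np.round(wh,1),round(a,2),len(P)
for n in("top","scene"):
    W=np.load(n+".npy").reshape(-1,3)
    def sel(x0,x1,y0,y1,z0,z1): return W[(W[:,0]>x0)&(W[:,0]<x1)&(W[:,1]>y0)&(W[:,1]<y1)&(W[:,2]>z0)&(W[:,2]<z1)]
    print(n)
    b=sel(.45,.75,.02,.34,.095,.125); print("box",np.median(b[:,2]),rect(b))
    b=sel(.45,.75,.02,.34,.13,.16); print("tab",rect(b),b[:,:].mean(0))
    b=sel(.4,.65,-.4,-.05,.03,.047); print("rack",rect(b))
    b=sel(.4,.65,-.4,-.25,.135,.155); print("slimgrip",rect(b),b.mean(0))
    b=sel(.4,.65,-.4,-.25,.09,.108); print("collar",rect(b),b.mean(0))
    b=sel(.4,.65,-.3,-.05,.11,.135); print("others",rect(b),b.mean(0))
E
```

```text
top
box 0.10993243544050987 (array([592.5, 191.5]), array([132.5, 202.1]), 10.56, 3056)
tab (array([597.5, 165.2]), array([37. , 10.1]), 10.51, 57) [0.59616713 0.16420403 0.1430045 ]
rack (array([ 507.8, -248.1]), array([181.1, 313.1]), 21.9, 1285)
slimgrip (array([ 535.5, -313.1]), array([14.3, 44. ]), 9.13, 88) [ 0.53452146 -0.31257523  0.14471922]
collar (array([ 529.7, -311.7]), array([118.8, 252.6]), 84.13, 262) [ 0.53396109 -0.30902745  0.09971829]
others (array([ 519. , -203.3]), array([ 28. , 190.4]), 7.4, 304) [ 0.51749842 -0.19836809  0.12668283]
scene
box 0.11095416310293899 (array([593.2, 190.2]), array([131.6, 200.4]), 10.66, 5640)
tab (array([597.8, 165.6]), array([36.1,  9.8]), 8.92, 102) [0.60013376 0.1663761  0.14439504]
rack (array([ 541.3, -224. ]), array([275.5, 250.1]), 82.64, 1061)
slimgrip (array([ 536.7, -313.4]), array([15.1, 45.8]), 7.06, 91) [ 0.53774308 -0.31064497  0.14403376]
collar (array([ 527.7, -308.5]), array([117.7, 250.5]), 86.01, 204) [ 0.54227876 -0.30848547  0.10013971]
others (array([ 521.7, -204.6]), array([ 28.6, 194.4]), 7.57, 405) [ 0.52240915 -0.19779787  0.12467295]
```

```bash
cat >> h.py <<'E'
def plan(x,y,z,yaw=None):
    """yaw: wanted world angle (deg) of tool y, mod 180"""
    p,R,o=tcp(); d=R.T@(np.array([x,y,z])-p)/0.5
    cur=np.degrees(np.arctan2(R[1,1],R[0,1])); dy=0 if yaw is None else (yaw-cur+90)%180-90
    print("t",round(o["t"],2),"tcp",p.round(4),"yaw",round(cur,2),"q",np.round(o["q"],2),"F",np.round(o["wrist_force"],1),"w",round(o["width"],4),"g",round(o["grip_force"],1))
    print("shift",d.round(4),"turn(share)",round(-dy/30,3))
E
python3 -c "
from h import *
plan(.5977,.1655,.23,10.6)"
```

```text
t 1.5 tcp [0.2673 0.5925 0.2313] yaw 65.72 q [-1.25  0.4   0.05  1.54 -0.02  1.21 -0.05] F [0.1 0.2 0.2] w 0.0856 g 0.0
shift [-0.9535 -0.5068  0.0027] turn(share) 1.837
```

Emit:
play_rows:
  targets: [-0.11,-0.06,0,0.15,-0.22,-0.12,0,0.4,-0.33,-0.175,0,0.7,-0.44,-0.235,0,1,-0.55,-0.29,0,1,-0.66,-0.35,0,1,-0.76,-0.405,0,1,-0.86,-0.457,0,1,-0.93,-0.495,0,1,-0.953,-0.507,0,1]
  fingers: 1

```text
t: 2.75
tcp_pos: [0.5988, 0.1622, 0.2314]
tool_rot: [0.001, 0.458, 0.889, -0.0]
wrist_force: [-1.1, 0.3, 0.3]
width: 0.0858
grip_force: 0.0
```

```bash
python3 -c "
from h import *
plan(.5977,.1655,.19,10.6)"
```

```text
t 2.75 tcp [0.5988 0.1622 0.2314] yaw 35.44 q [-0.61  0.36  0.37  1.62 -0.14  1.18  0.4 ] F [-1.1  0.3  0.3] w 0.0858 g 0.0
shift [0.0068 0.0021 0.0829] turn(share) 0.828
```

Emit:
play_rows:
  targets: [0.005,0.003,0.03,0.4,0.005,0.003,0.08,0.828,0.004,0.003,0.12,0.828,0.004,0.003,0.18,0.828,0.004,0.003,0.22,0.828,0.004,0.003,0.228,0.828,0.004,0.003,0.228,0.828]

```text
t: 3.62
tcp_pos: [0.5978, 0.1685, 0.1178]
tool_rot: [0.0, 0.637, 0.771, 0.0]
wrist_force: [-0.1, -0.1, 0.4]
width: 0.0855
grip_force: 0.0
```

```bash
python3 -c "
from h import *
img,W=cloud('wrist'); cv2.imwrite('pics/w1.png',img[:,:,::-1])
plan(.5977,.1655,.117,10.6)"
```

```text
t 3.67 tcp [0.5982 0.1684 0.1183] yaw 10.89 q [-0.65  0.48  0.41  1.74 -0.23  0.97  0.04] F [-0.5  1.3 -0.6] w 0.0854 g 0.0
shift [-0.0055 -0.0021  0.0026] turn(share) 0.01
```

View pics/w1.png

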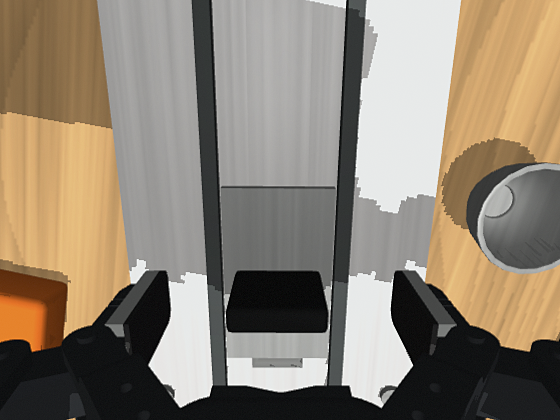

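The tab (columns 228–327, rows 270–330) lies centred between the open fingers, and image up is box +y, which is tool +x. Grip it.

Emit:
play_rows:
  targets: [-0.005,-0.002,0.002,0,-0.005,-0.002,0.002,0,-0.005,-0.002,0.002,0,-0.005,-0.002,0.002,0,-0.005,-0.002,0.002,0,-0.005,-0.002,0.002,0]
  fingers: -1

```text
t: 4.42
tcp_pos: [0.5971, 0.1653, 0.1169]
tool_rot: [0.0, 0.637, 0.771, 0.0]
wrist_force: [-0.9, -0.6, 5.5]
width: 0.0347
grip_force: 60.1
```

Emit:
play_rows:
  targets: [0.02,0,0,0,0.05,0,0,0,0.08,0,0,0,0.11,0,0,0,0.13,0,0,0,0.142,0,0,0,0.15,0,0,0,0.156,0,0,0,0.156,0,0,0]

```text
t: 5.55
tcp_pos: [0.5832, 0.24, 0.1169]
tool_rot: [0.001, 0.637, 0.771, -0.0]
wrist_force: [-0.0, -4.4, 5.4]
width: 0.035
grip_force: 60.3
```

```bash
python3 -c "
from h import *
plan(.5977,.1655,.117,10.6)"
```

```text
t 5.55 tcp [0.5832 0.24   0.1169] yaw 10.82 q [-0.76  0.5   0.4   1.71 -0.22  0.98 -0.09] F [-0.  -4.4  5.4] w 0.035 g 60.3
shift [-0.1518  0.0005  0.0003] turn(share) 0.007
```

Emit:
play_rows:
  targets: [0.006,0,0,0,0.012,0,0,0,0.012,0,0,0]

```text
t: 5.92
tcp_pos: [0.5832, 0.2402, 0.1169]
tool_rot: [0.004, 0.638, 0.77, -0.003]
wrist_force: [-0.2, -12.4, 5.5]
width: 0.0344
grip_force: 60.5
```

Emit:
play_rows:
  targets: [0,0,0,0,0,0,0,0,0,0,0,0,0,0,-0.05,0,0,0,-0.15,0,-0.05,0,-0.22,0,-0.12,0,-0.24,0,-0.2,0,-0.24,0]
  fingers: 1

```text
t: 6.92
tcp_pos: [0.6007, 0.1504, 0.2378]
tool_rot: [0.0, 0.636, 0.772, 0.002]
wrist_force: [0.3, 0.5, -1.0]
width: 0.0858
grip_force: 0.0
```

```bash
python3 - <<'E'
from h import *
plan(.536,-.3132,.26,8)
img,W=cloud('wrist'); cv2.imwrite('pics/w2.png',img[:,:,::-1]); np.save('w2.npy',W)
print(mark_of('slot','wrist'),mark_of('cover_tab','wrist'))
E
```

```text
t 6.92 tcp [0.6007 0.1504 0.2378] yaw 11.03 q [-0.67  0.37  0.46  1.62 -0.17  1.19  0.03] F [ 0.3  0.5 -1. ] w 0.0858 g 0.0
shift [-0.8852 -0.3044 -0.0465] turn(share) 0.101
[{'uv': [279.2, 189.7], 'conf': 0.84}] [{'uv': [278.0, 58.7], 'conf': 0.9}]
```

View pics/w2.png

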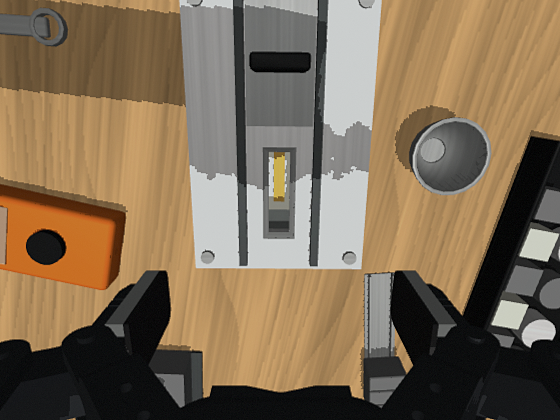

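The cover is at its stop: the force rose to 12 N with no motion. The slot is free at (279,190), columns 264–295, rows 148–238. Next I'll measure it by depth.

```bash
python3 - <<'E'
from h import *
W=np.load('w2.npy'); c=camera_params('wrist'); K,R,t=map(np.array,(c["K"],c["R"],c["t"])); C=-R.T@t
sub=W[138:250,200:350]; plate=W[245:262,255:300].reshape(-1,3); zt=np.nanmedian(plate[:,2]); print("plate z",zt)
v,u=np.mgrid[:420,:560]; D=np.stack([(u-K[0,2])/K[0,0],(v-K[1,2])/K[1,1],np.ones_like(u)],-1)@R
P=C+D*((zt-C[2])/D[...,2])[...,None]
m=np.zeros((420,560),np.uint8); m[138:250,250:308]=W[138:250,250:308,2]<zt-0.0012
cn=max(cv2.findContours(m,cv2.RETR_EXTERNAL,cv2.CHAIN_APPROX_NONE)[0],key=cv2.contourArea)
print(cv2.boundingRect(cn))
q=P[m>0][:,:2]; print("slot rect",cv2.minAreaRect((q*1000).astype(np.float32)),q.mean(0))
# box top front edges: 
b=np.abs(W[...,2]-zt)<0.003; q=P[b][:,:2]; 
ax=np.array([np.cos(np.radians(10.7)),np.sin(np.radians(10.7))]); ay=np.array([-ax[1],ax[0]])
print("box x range",np.percentile(q@ax,[0.3,99.7]),"ymin",np.percentile(q@ay,.3), "slot guess",(q@ax).mean())
mid=np.percentile(q@ax,[0.3,99.7]).mean(); print("slot from box edges",mid*ax+(np.percentile(q@ay,.3)+.06)*ay)
E
```

```text
plate z 0.10980272571890617
(262, 144, 37, 94)
slot rect ((599.00048828125, 146.07717895507812), (43.745887756347656, 84.77461242675781), 10.628453254699707) [0.59847918 0.15035906]
box x range [0.55181463 0.68106576] ymin -0.025366837091884396 slot guess 0.616423086919001
slot from box edges [0.5992918  0.14848335]
```

Emit:
play_rows:
  targets: [-0.07,-0.02,-0.04,0.1,-0.19,-0.06,-0.09,0.1,-0.31,-0.1,-0.09,0.1,-0.43,-0.145,-0.09,0.1,-0.55,-0.19,-0.09,0.1,-0.67,-0.23,-0.09,0.1,-0.78,-0.27,-0.09,0.1,-0.85,-0.295,-0.09,0.1,-0.885,-0.304,-0.09,0.1,-0.885,-0.304,-0.09,0.1]

```text
t: 8.32
tcp_pos: [0.5344, -0.3135, 0.2813]
tool_rot: [-0.0, 0.657, 0.754, 0.0]
wrist_force: [0.4, -0.1, 0.7]
width: 0.0852
grip_force: 0.0
```

```bash
python3 - <<'E'
from h import *
plan(.536,-.3132,.26,8)
img,W=cloud('wrist'); cv2.imwrite('pics/w3.png',img[:,:,::-1]); np.save('w3.npy',W)
W=W.reshape(-1,3); s=W[(abs(W[:,0]-.536)<.06)&(abs(W[:,1]+.313)<.06)]
for a,b in((.138,.152),(.096,.107)):
    q=s[(s[:,2]>a)&(s[:,2]<b)]; print(len(q),np.median(q[:,2]) if len(q) else 0, cv2.minAreaRect((q[:,:2]*1000).astype(np.float32)) if len(q)>5 else '')
E
```

```text
t 8.32 tcp [ 0.5344 -0.3135  0.2813] yaw 7.83 q [-0.03  0.37  0.67  1.56 -0.24  1.29  0.8 ] F [ 0.4 -0.1  0.7] w 0.0852 g 0.0
shift [0.0002 0.0032 0.0427] turn(share) -0.006
1043 0.14546042694566533 ((536.3442993164062, -312.1690673828125), (13.873701095581055, 44.405094146728516), 8.366384506225586)
2361 0.10176442265590423 ((533.8133544921875, -300.31976318359375), (34.87736892700195, 99.90266418457031), 7.751907825469971)
```

View pics/w3.png

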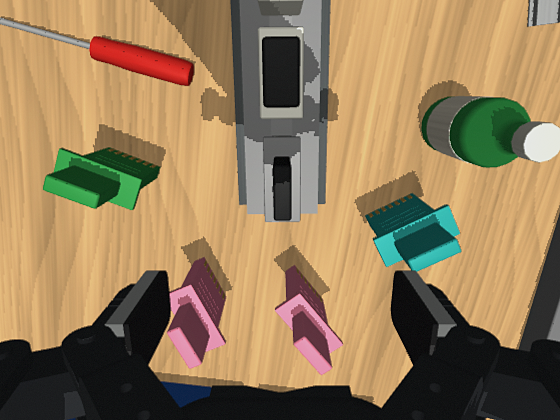

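In the wrist view the slim is in the rack at (283,188). The pink, green and turquoise look-alikes stand apart, clear of the fingers. Next: refine the slot from the saved picture, measuring slot and tab together.

```bash
python3 - <<'E'
from h import *
W=np.load('w2.npy'); img=cv2.imread('pics/w2.png'); g=cv2.cvtColor(img,cv2.COLOR_BGR2GRAY).astype(int)
ang=np.radians(10.7); ax=np.array([np.cos(ang),np.sin(ang)]); ay=np.array([-ax[1],ax[0]])
print("row250-ish z profile along x, row 200:"); 
for r in (165,195,225): 
    print(r,[(c,round(1000*float(W[r,c,2]),0),round(float(W[r,c,:2]@ax)*1000,1),g[r,c]) for c in list(range(259,269))+list(range(290,300))])
for c in (270,280,288):
    print(c,[(r,round(1000*float(W[r,c,2]),0),round(float(W[r,c,:2]@ay)*1000,1),g[r,c]) for r in list(range(142,153))+list(range(232,244))])
q=W[30:100,200:350].reshape(-1,3); q=q[(q[:,2]>.141)&(q[:,2]<.15)]
cc=cv2.minAreaRect((q[:,:2]*1000).astype(np.float32)); print("tab",cc,np.array(cc[0])@ax,np.array(cc[0])@ay)
for z0 in (.113,):
    q=W[:240,200:350].reshape(-1,3); q=q[(q[:,2]>.1145)&(q[:,2]<.120)]
    print("strips lateral",np.histogram(q[:,:2]@ax,bins=12))
E
```

```text
row250-ish z profile along x, row 200:
165 [(259, 109.0, 602.0, np.int64(140)), (260, 109.0, 602.7, np.int64(137)), (261, 109.0, 603.5, np.int64(141)), (262, 108.0, 604.2, np.int64(134)), (263, 109.0, 604.9, np.int64(67)), (264, 108.0, 605.6, np.int64(75)), (265, 107.0, 606.3, np.int64(80)), (266, 107.0, 607.0, np.int64(79)), (267, 106.0, 607.7, np.int64(71)), (268, 106.0, 608.5, np.int64(118)), (290, 105.0, 624.6, np.int64(60)), (291, 106.0, 625.3, np.int64(74)), (292, 106.0, 626.0, np.int64(78)), (293, 106.0, 626.8, np.int64(80)), (294, 107.0, 627.4, np.int64(76)), (295, 110.0, 628.1, np.int64(88)), (296, 110.0, 628.8, np.int64(142)), (297, 109.0, 629.6, np.int64(139)), (298, 109.0, 630.3, np.int64(135)), (299, 110.0, 631.0, np.int64(135))]
195 [(259, 110.0, 601.6, np.int64(205)), (260, 109.0, 602.3, np.int64(206)), (261, 109.0, 603.1, np.int64(210)), (262, 109.0, 603.8, np.int64(202)), (263, 108.0, 604.5, np.int64(98)), (264, 109.0, 605.3, np.int64(108)), (265, 108.0, 606.0, np.int64(116)), (266, 106.0, 606.6, np.int64(122)), (267, 105.0, 607.4, np.int64(109)), (268, 106.0, 608.1,
[... 3241 characters left out ...]
 108.0, -6.5, np.int64(119)), (237, 109.0, -6.9, np.int64(80)), (238, 110.0, -7.4, np.int64(119)), (239, 110.0, -8.4, np.int64(200)), (240, 110.0, -9.2, np.int64(210)), (241, 109.0, -10.4, np.int64(206)), (242, 110.0, -10.6, np.int64(205)), (243, 110.0, -11.7, np.int64(204))]
tab ((584.6266479492188, 230.05189514160156), (35.82405090332031, 9.982064247131348), 9.610223770141602) 617.1745822092803 117.5062850463008
strips lateral (array([1218,  584,   73,   81,   61,   51,   47,   72,   69,   72,  590,
       1201]), array([0.58594935, 0.59109968, 0.59625002, 0.60140036, 0.6065507 ,
       0.61170104, 0.61685138, 0.62200172, 0.62715206, 0.6323024 ,
       0.63745273, 0.64260307, 0.64775341]))
```

Slot and tab separation is 90.4 mm, as specified, but that picture was taken while the arm was still settling, so its absolute y is shifted. I'll remeasure the slim now with the arm settled.

```bash
sed -i 's/img,d=grab_frame(name); c=camera_params(name);/c=camera_params(name); img,d=grab_frame(name);/' h.py; python3 - <<'E'
from h import *
img,W=cloud('wrist')
W=W.reshape(-1,3); s=W[(abs(W[:,0]-.536)<.05)&(abs(W[:,1]+.313)<.05)]
q=s[(s[:,2]>.138)&(s[:,2]<.152)]; r=cv2.minAreaRect((q[:,:2]*1000).astype(np.float32)); print(np.median(q[:,2]),r)
c=np.array(r[0])/1000; plan(c[0],c[1],.12,8)
E
```

```text
0.14566261272787473 ((535.472412109375, -313.93267822265625), (13.277801513671875, 44.247440338134766), 7.836644649505615)
t 8.43 tcp [ 0.5355 -0.3109  0.2811] yaw 8.07 q [-0.04  0.37  0.67  1.56 -0.24  1.29  0.8 ] F [-0.1  0.7 -0.4] w 0.0856 g 0.0
shift [-0.0066 -0.0011  0.3221] turn(share) 0.002
```

Emit:
play_rows:
  targets: [-0.0055,0,0.04,0,-0.0055,0,0.12,0,-0.0055,0,0.2,0,-0.0055,0,0.27,0,-0.0055,0,0.32,0,-0.0055,0,0.346,0,-0.0055,0,0.346,0]

```text
t: 9.3
tcp_pos: [0.5343, -0.3151, 0.1071]
tool_rot: [-0.001, 0.656, 0.754, -0.0]
wrist_force: [0.5, 0.8, -0.0]
width: 0.0855
grip_force: 0.0
```

Emit:
play_rows:
  targets: [0,0,0,0,0,0,0,0,0,0,0,0,0,0,0,0,0,0,0,0,0,0,0,0,0,0,0,0,0,0,0,0,0,0,0,0]
  fingers: -1

```text
t: 10.42
tcp_pos: [0.5351, -0.3165, 0.1087]
tool_rot: [0.001, 0.657, 0.754, 0.0]
wrist_force: [0.0, 0.2, 5.2]
width: 0.0135
grip_force: 59.3
```

```bash
python3 - <<'E'
from h import *
img,W=cloud('wrist'); cv2.imwrite('pics/w4.png',img[:,:,::-1])
plan(.6002,.0,.25,10.6)
E
```

```text
t 10.47 tcp [ 0.5351 -0.3165  0.1087] yaw 7.89 q [ 0.03  0.53  0.59  1.75 -0.35  0.97  0.9 ] F [ 1.1 -0.1  4.9] w 0.0133 g 59.3
shift [ 0.609   0.2161 -0.2826] turn(share) -0.09
```

View pics/w4.png

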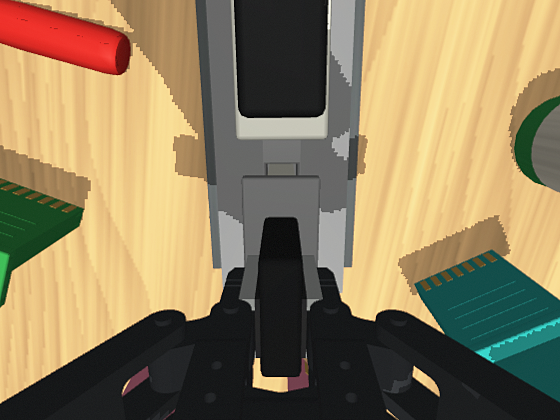

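The fingers grip the slim's plate (width 13.5 mm, 59 N). Lift straight up.

Emit:
play_rows:
  targets: [0,0,-0.03,0,0,0,-0.08,0,0,0,-0.14,0,0,0,-0.2,0,0,0,-0.26,0,0,0,-0.3,0,0,0,-0.31,0,0,0,-0.31,0,0,0,-0.31,0]

```text
t: 11.6
tcp_pos: [0.5339, -0.3157, 0.2619]
tool_rot: [-0.001, 0.657, 0.754, -0.0]
wrist_force: [-0.6, -0.3, -1.5]
width: 0.0134
grip_force: 59.0
```

```bash
python3 - <<'E'
from h import *
plan(.6112,.0926,.262,10.6)
E
```

```text
t 11.6 tcp [ 0.5339 -0.3157  0.2619] yaw 7.88 q [-0.03  0.39  0.67  1.58 -0.25  1.26  0.82] F [-0.6 -0.3 -1.5] w 0.0134 g 59.0
shift [7.877e-01 2.652e-01 4.000e-04] turn(share) -0.091
```

Emit:
play_rows:
  targets: [0.06,0.02,0,-0.03,0.16,0.055,0,-0.06,0.27,0.09,0,-0.09,0.38,0.13,0,-0.09,0.49,0.165,0,-0.09,0.6,0.2,0,-0.09,0.7,0.235,0,-0.09,0.76,0.255,0,-0.09,0.788,0.265,0,-0.09,0.788,0.265,0,-0.09]

```text
t: 12.85
tcp_pos: [0.6116, 0.0922, 0.2625]
tool_rot: [-0.0, 0.639, 0.77, -0.001]
wrist_force: [-0.6, -0.9, -2.6]
width: 0.0132
grip_force: 58.9
```

Emit:
play_rows:
  targets: [0,0,0,0,0,0,0,0,0,0,0,0,0,0,0,0]

```text
t: 13.35
tcp_pos: [0.6118, 0.0917, 0.2634]
tool_rot: [0.0, 0.639, 0.769, 0.0]
wrist_force: [1.3, 0.5, -1.0]
width: 0.0135
grip_force: 58.9
```

```bash
python3 - <<'E'
from h import *
plan(.6002,.1516,.235,10.6)
img,W=cloud('wrist'); cv2.imwrite('pics/w5.png',img[:,:,::-1]); np.save('w5.npy',W)
c=camera_params('wrist'); np.savez('w5c.npz',**{k:np.array(c[k]) for k in 'KRt'})
plan(.6002,.1516,.235,10.6)
E
```

```text
t 13.35 tcp [0.6118 0.0917 0.2634] yaw 10.54 q [-0.61  0.36  0.52  1.58 -0.18  1.25  0.12] F [ 1.3  0.5 -1. ] w 0.0135 g 58.9
shift [ 0.122  -0.001   0.0569] turn(share) -0.002
t 13.4 tcp [0.6118 0.0919 0.2634] yaw 10.56 q [-0.61  0.36  0.52  1.58 -0.18  1.25  0.12] F [-0.4 -0.9 -0.7] w 0.0132 g 58.9
shift [ 0.1216 -0.001   0.0568] turn(share) -0.001
```

View pics/w5.png

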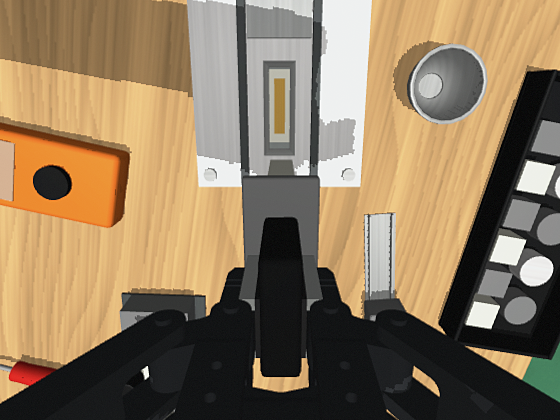

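The slot is clear at columns 263–296, rows 61–155. The held slim's collar spans columns 243–320 with its front edge at row 177. I'll compare both in the tool frame.

```bash
python3 - <<'E'
from h import *
W=np.load('w5.npy'); img=cv2.imread('pics/w5.png'); g=cv2.cvtColor(img,cv2.COLOR_BGR2GRAY).astype(float)
p,R,o=tcp(); T=(W-p)@R*1000   # tool frame mm
c=np.load('w5c.npz'); K,Rc,t=c['K'],c['R'],c['t']; C=-Rc.T@t
def at(u,v,zw):
    d=np.array([(u-K[0,2])/K[0,0],(v-K[1,2])/K[1,1],1])@Rc; X=C+d*((zw-C[2])/d[2]); return ((X-p)@R*1000).round(1)
def edge(line,lo,hi):  # strongest step subpixel
    d=np.abs(np.diff(line[lo:hi])); k=d.argmax(); return lo+k+.5
zt=np.nanmedian(W[160:172,255:262,2]); print("plate z",zt)
for r in (70,90,110,130,148):
    a,b=edge(g[r],256,268),edge(g[r],291,302); print("slot row",r,a,b,at(a,r,.11)[1],at(b,r,.11)[1],(at(a,r,.11)[1]+at(b,r,.11)[1])/2)
for cc in (270,280,290):
    a,b=edge(g[:,cc],54,66),edge(g[:,cc],150,160); print("slot col",cc,a,b,at(cc,a,.11)[0],at(cc,b,.11)[0],(at(cc,a,.11)[0]+at(cc,b,.11)[0])/2)
m=T[178:216,246:258]; zc=np.nanmedian(m[...,2]); print("collar toolz",zc)
zcw=p[2]-zc/1000
for r in (185,200,215): 
    a,b=edge(g[r],236,248),edge(g[r],314,326); print("collar row",r,a,b,at(a,r,zcw)[1],at(b,r,zcw)[1])
for cc in (250,255,300,310): a=edge(g[:,cc],168,184); print("collar front",cc,a,at(cc,a,zcw)[0])
q=T.reshape(-1,3); q=q[(q[:,2]>-48)&(q[:,2]<-30)&(abs(q[:,0])<40)&(abs(q[:,1])<8)]; print("grip top x range",np.percentile(q[:,0],[1,99]) if len(q) else None, np.median(q[:,2]))
E
```

```text
plate z 0.10989020351963179
slot row 70 262.5 295.5 -13.4 11.0 -1.2000000000000002
slot row 90 262.5 294.5 -13.6 10.4 -1.5999999999999996
slot row 110 263.5 294.5 -13.0 10.6 -1.2000000000000002
slot row 130 263.5 294.5 -13.2 10.7 -1.25
slot row 148 263.5 294.5 -13.3 10.9 -1.2000000000000002
slot col 270 60.5 155.5 95.2 25.3 60.25
slot col 280 60.5 155.5 95.2 25.3 60.25
slot col 290 60.5 155.5 95.2 25.3 60.25
collar toolz 6.883101284176175
collar row 185 241.5 319.5 -16.1 15.5
collar row 200 241.5 319.5 -16.3 15.7
collar row 215 242.5 318.5 -16.1 15.5
collar front 250 175.5 40.8
collar front 255 175.5 40.8
collar front 300 175.5 40.8
collar front 310 174.5 41.2
grip top x range [-18.55176013  24.07361754] -37.00914760591946
```

Emit:
play_rows:
  targets: [0.03,-0.001,0,0,0.07,-0.002,0.02,0,0.1,-0.002,0.05,0,0.115,-0.002,0.08,0,0.115,-0.002,0.096,0,0.115,-0.002,0.096,0,0.115,-0.002,0.096,0,0.115,-0.002,0.096,0]

```text
t: 14.4
tcp_pos: [0.6009, 0.1479, 0.216]
tool_rot: [0.0, 0.639, 0.769, 0.001]
wrist_force: [0.0, -0.1, -1.4]
width: 0.0133
grip_force: 58.9
```

```bash
python3 - <<'E'
from h import *
plan(.6002,.1484,.1229,10.56)
E
```

```text
t 14.4 tcp [0.6009 0.1479 0.216 ] yaw 10.52 q [-0.68  0.39  0.49  1.65 -0.2   1.16  0.04] F [ 0.  -0.1 -1.4] w 0.0133 g 58.9
shift [ 0.0012 -0.0014  0.1863] turn(share) -0.001
```

Emit:
play_rows:
  targets: [0,0,0.01,0,0,0,0.02,0,0,0,0.028,0,0,0,0.036,0,0,0,0.036,0]

```text
t: 15.02
tcp_pos: [0.6, 0.1484, 0.1968]
tool_rot: [-0.0, 0.639, 0.769, -0.0]
wrist_force: [0.5, -0.1, -1.5]
width: 0.0134
grip_force: 58.9
```

Emit:
play_rows:
  targets: [0,0,0.008,0,0,0,0.016,0,0,0,0.024,0,0,0,0.024,0]

```text
t: 15.52
tcp_pos: [0.6, 0.1485, 0.1848]
tool_rot: [-0.0, 0.639, 0.769, -0.0]
wrist_force: [0.2, -0.7, -1.9]
width: 0.0134
grip_force: 58.9
```

The foot is in the slot with no side load. Push on down.

Emit:
play_rows:
  targets: [0,0,0.02,0,0,0,0.04,0,0,0,0.06,0,0,0,0.08,0,0,0,0.095,0,0,0,0.105,0,0,0,0.112,0,0,0,0.118,0,0,0,0.118,0]

```text
t: 16.65
tcp_pos: [0.6003, 0.1485, 0.127]
tool_rot: [-0.0, 0.639, 0.769, 0.0]
wrist_force: [-2.5, -0.8, 5.7]
width: 0.0134
grip_force: 60.1
```

Emit:
play_rows:
  targets: [0,0,0.003,0,0,0,0.006,0,0,0,0.009,0,0,0,0.009,0,0,0,0.009,0]

```text
t: 17.27
tcp_pos: [0.6004, 0.1485, 0.1229]
tool_rot: [-0.0, 0.639, 0.769, 0.0]
wrist_force: [-3.0, -0.4, 6.7]
width: 0.0133
grip_force: 60.2
```

```bash
python3 - <<'E'
from h import *
plan(.6002,.1484,.1229,10.56)
img,W=cloud('wrist'); cv2.imwrite('pics/w6.png',img[:,:,::-1])
p,R,o=tcp(); T=(W-p)@R*1000; m=T[178:216,246:258]; print("collar toolz",np.nanmedian(m[...,2]),"world",p[2]-np.nanmedian(m[...,2])/1000)
q=T.reshape(-1,3); q=q[(q[:,2]>-48)&(q[:,2]<-30)&(abs(q[:,0])<40)&(abs(q[:,1])<8)]; print(np.percentile(q[:,0],[1,99]))
E
```

```text
t 17.27 tcp [0.6004 0.1485 0.1229] yaw 10.58 q [-0.65  0.48  0.46  1.74 -0.25  0.98  0.08] F [-3.  -0.4  6.7] w 0.0133 g 60.2
shift [-0.0001 -0.0004  0.    ] turn(share) 0.001
collar toolz 6.925791337088082 world 0.1159964720097695
[-18.32204215  24.25495086]
```

View pics/w6.png

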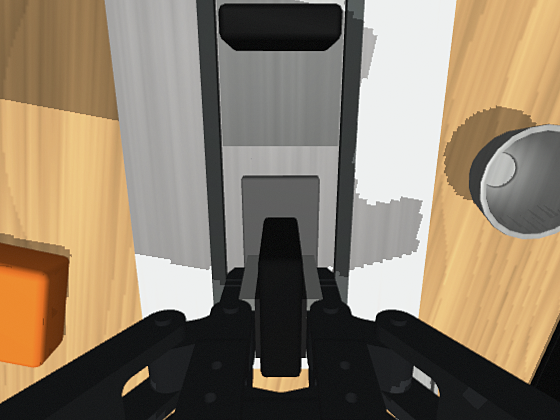

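The collar (243–320, from row 177) lies on the plate between the strips at z 0.116, no slip, and the cover is open. A bit more push to confirm it is seated.

Emit:
play_rows:
  targets: [0,0,0.002,0,0,0,0.003,0,0,0,0.003,0,0,0,0.003,0,0,0,0.003,0]

```text
t: 17.95
tcp_pos: [0.6004, 0.1485, 0.1227]
tool_rot: [-0.0, 0.639, 0.769, 0.001]
wrist_force: [-5.5, -1.1, 13.3]
width: 0.0132
grip_force: 61.2
```

Commanded 1.5 mm further, it moved only 0.2 mm and the force rose to 13 N, so the collar is seated. Handing in.

```bash
python3 -c "
from rig import *
print(hand_in())"
```

```text
the job is handed in; nothing more can be done
None
```

The job is handed in at about 18 s: cover open at its stop, and the slim module still gripped and pressed down with its collar on the box top (about 13 N at the wrist); the hand-in gave no verdict.

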